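# Shut and bolt the lead counting castle

### The job

The sample pot is already standing in the little lead counting castle. Take the marker that was left lying across the open mouth and lay it gently down on the free worktop; then wind the sliding lid fully shut with the crank, push the barrel bolt on the lid all the way across into its keeper and turn the bolt's handle down into the notch so that it cannot slide back. Leave the other things on the worktop where they are, and do not wind the lid against the marker.

Things in the scene. Friction and masses are not known exactly. Their poses are not given: they have to be found in the camera images.
- castle: Low grey lead-shielded box, 240 (x) x 323 (y) x 120 mm to its rim, fixed. Frame: on the worktop under it; x to its back (the long side with the high steel rail), y along the lid's travel to its left, z up. It spans x -120..120, y -183..140. On the rim: sliding lid, crank at the front (-x), back rail 26 mm high carrying the keeper, end stop at y -176.
- mouth (a point): Centre of the chamber's open mouth at rim height (z 0.120); castle axes. The mouth is 96 (x) x 120 (y) mm; a white-lidded pot inside it stands 12 mm below the rim. The lid covers the mouth from the +y side.
- marker: Black marker pen, box-like, 12 mm wide, 126 mm long along its own y axis, 12 mm thick, 15 to 21 g; origin at the middle of its underside. It bridges the mouth, lying on the front and back rims roughly along the castle's x. Free worktop for it: the strip right of the castle, from the bench edge (x 0.405) to the face of the tall titrator (x 0.598, y -0.53 to 0.095, 0.53 m high).
- lid (a joint): Slide of the grey lid (188 x 160 mm, 26 mm thick, top at z 0.149) along the castle's y, in m: 0 = fully shut against the end stop, 0.140 = fully open. Its leading (-y) edge is at castle y = -0.165 + value. Geared to the crank; about 3 N of friction.
- crank (a joint): Crank angle in rad, always lid / 0.0155 m (9.03 open, 0 shut). Seen from above, clockwise turning (falling value) shuts the lid. One turn moves it 97 mm; it stops hard at 0. Friction small, about 3 N at the grip.
- crank_axis (a point): Point on the crank's vertical axis, at castle x -0.110, y -0.010, at the height of point grip (0.2135). The crank arm, 55 mm radius, 15 mm wide, lies at z 0.175 to 0.182 and sweeps over the front of the lid.
- grip (a point): Centre of the crank's black upright grip (23 mm diameter, z 0.184 to 0.236), 55 mm from the crank axis. The grip spins freely on its pin, so it can be held at one orientation while the crank goes round.
- bolt (a joint): Slide of the steel barrel bolt (rod 12 mm, axis at z 0.166, 17 mm over the lid) along the castle's +x, in m: 0 = drawn back, 0.038 = fully across, through the square staple (keeper) on the back rail. It enters the keeper only with the lid shut to about 2 mm. About 2 N friction. Moves with the lid.
- handle_root (a point): Point on the rod's axis where the handle stands; castle axes. It lies at castle x = -0.015 + bolt, y = -0.100 + lid, z 0.166. Barrels 20 mm thick stand on the plate at castle x -0.050..-0.028 and 0.031..0.077.
- bolt_handle (a joint): Turn of the bolt's handle about the rod, in rad: 0 = upright, growing as it falls to the castle's +y side, 1.40 = down. A fixed lug, 13.5 mm beside the rod, rises 6 mm above its axis between castle x 0.004 and 0.0155: the handle passes it only when raised to under 0.7 rad, and drops beyond it into the notch only with the bolt at 0.036 or more. Stiff enough to stay where left.
- knob (a point): Centre of the head of the handle (head 13 mm diameter, from 26 to 52 mm out from the rod's axis; stem 10 mm inside that), 39 mm from handle_root. Turns with the handle; it can pivot between two fingers closed along the castle's x.
- reagent_bottle: Bystander: white plastic bottle, 68 mm diameter, 166 mm high, origin under its middle.
- wash_bottle: Bystander: tall wash bottle, 65 x 98 mm, 270 mm high, standing on the strip of worktop right of the castle; origin under its middle.
- sample_pot: Bystander: white screw-top pot, 57 mm diameter, 58 mm high, by the castle's right end; origin under its middle.
- timer: Bystander: lab timer, 52 x 64 x 19 mm, lying flat right of the castle; origin under its middle.
- boat: Bystander: porcelain combustion boat, 12 x 70 (y) x 9 mm; origin under its middle.
- tweezers: Bystander: black tweezers, 9 x 83 (y) x 6 mm, lying flat; origin under their middle.

How it is judged:
By the outcome, as a careful person would: the job done as asked, in the order asked, and still so for the second after the job is handed in, with the robot touching nothing.
It also fails if it takes over 72 s, if anything falls off the work surface, if the arm or the gripper's body presses on something with over 40 N, if the wrist force passes 120 N, or if a joint passes its speed limit or range.

### The arm

A 6-joint arm with a two-finger parallel gripper is mounted at the origin on a cart in front of the work surface, level with it; the furniture and walls round the work are solid. World frame = base frame: x ahead of the robot, y to its left, z up, the work surface at z = 0. Lengths are in m, angles in rad, forces in N, time in s.
With the tool pointing down it reaches from about 0.375 to 0.9 m from the base axis. Payload 3.1 kg.
Tool frame: the origin (TCP) lies between the finger pads; the fingertips stand manip.finger_overhang ahead of it and the grasp point (between the pads) lies 5 mm behind it (manip.finger_overhang is the distance from the TCP to the fingertips, in m); z points along the fingers, y is the line along which they close (so a half turn about z gives the same grasp; the last joint's range is limited). The gripper opens to 85 mm and grips with 20 to 120 N. Pads are 22 mm wide; open, the fingers measure 114 mm over their backs; the gripper's body (76 mm by 85 mm) begins 54 mm behind the grasp point. The pads swing forward as they close: fully open they stand 13 mm farther back than shut.
Start: joints at [1.018, 0.527, 1.433, -0, 1.181, -0.178], TCP at [0.228, 0.582, 0.245] pointing down, gripper open.
Joint ranges: [-3.08, 3.08], [-0.75, 2.2], [0.22, 2.44], [-1.43, 4.57], [0, 2.65], [-2.85, 2.85]. Speed limits (rad/s): [2.79, 2.79, 3.14, 3.14, 3.14, 3.14].

### API

Orientations are given as a unit quaternion [x, y, z, w].
In Python, from station import manip gives the robot as it stands.
- The arm moves only by the tool drive_tool, never from a script. Its argument "plan" is a list of rows, each a list of 7 numbers: the shift along the tool's x, y, z in m, then the turn, a rotation vector about the tool's x, y, z in degrees, then the opening, from -1 (shut) to 1 (fully open). In form: [[x, y, z, wx, wy, wz, gripper], ...]. A call has 1 to 10 rows; each row shifts and turns the commanded pose from where the row before left it, along the tool's axes as they then stand; what a row does not reach is not made up. A row lasts 1/10 s, in which the tool goes at most 50 mm and 8.59 degrees, less where a joint would pass 70% of its speed; a pose out of reach is approached as far as the arm can. A call is refused whole if a number of a shift passes 0.05 or a number of a turn 8.59, either way. A call with a gripper value outside its range is refused whole. The fingers move at their own pace and stop on an object; "newtons" is the grip in N (left out, the last holds). Time passes only in rows, so rows that do not move let the fingers close. It gives the time, the measured TCP pose, the force, the opening and the grip force at its end, in the units of the state.
- manip.sense(): the state, without advancing time (a new reading comes with each control period).
- manip.snapshot(name): name is "scene" or "side" or "wrist"; returns a dict with "image" (420x560x3 uint8, red, green, blue), "z_map" (420x560 float32, m along the optical axis (not along the pixel's ray), 0 where there is no reading), "fov_y" (degrees; the focal length in pixels is half the picture's height over the tangent of half this angle, whatever the lens; pixels are square), "cx", "cy" (the principal point, pixels), "k1" (the pictures are not rectified: a ray, as slopes to the right and down, at radius r is drawn at 1 + k1 r^2 times it, then the intrinsics apply), "extrinsics" (4x4, takes a point from camera to world coordinates); the wrist camera has in their place "mount" (4x4, takes a point from camera to tool coordinates, whose origin is the TCP and whose axes are the flange's). Camera axes: x right, y up, looking along -z (the intrinsics and any distortion apply to the point x, -y, -z); pixel columns grow to the right and rows downward; lengths in m; the calibration is good to about 2 mm. A picture is of the moment at which its call begins: read the wrist's pose just before it.
- manip.sign_off(): hands the job in; it is judged then, once.
The state is a dict: "t": time; "q": joint angles; "qd": joint speeds; "tau": joint torques, N m; "tcp_pos": TCP position; "tool_rot": TCP orientation; "force": force on the tool from outside, world axes, zero at the start; "ft_torque": the same for the moment, N m; "finger_gap": opening from 0.0 (shut) to 1.0 (fully open); "gripper_force": force on a finger pad.
Only numpy, scipy, OpenCV 4.12 (cv2) and the standard library are available. Lean on these libraries where they do the work, as an engineer would, in place of code of your own. Each camera call takes 0.05 s, during which the arm holds its last target. There are 200 camera calls.

## Working session

There is one attempt and no reset: what is moved stays moved. The work goes in short steps, Python scripts to look and compute and a tool call to move; the robot and the scene stay as the last step left them, time stands still between calls to the robot, and variables do not carry over. Pictures are saved under pics/ and viewed, at most 10 in all, crops included, and the job is handed in when it is done.

Besides the shell and the picture viewer there is one more tool, called after "Call:" as name(argument=value, ...) on one line, values as JSON. drive_tool: Moves the arm, as the interface text tells. Its arguments: {"type":"object","properties":{"plan":{"type":"array"},"newtons":{"type":"number"}},"required":["plan"]}

```bash
ls; mkdir -p pics
cat > h.py <<'E'
import numpy as np, cv2
from station import manip
def snap(n):
    s=manip.sense(); c=manip.snapshot(n)
    if 'mount' in c:
        from scipy.spatial.transform import Rotation as R
        T=np.eye(4); T[:3,:3]=R.from_quat(s['tool_rot']).as_matrix(); T[:3,3]=s['tcp_pos']; c['extrinsics']=T@np.array(c['mount'])
    return c
def K(c):
    h=c['image'].shape[0]; f=h/2/np.tan(np.radians(c['fov_y'])/2)
    return np.array([[f,0,c['cx']],[0,f,c['cy']],[0,0,1.]]),np.array([c['k1'],0,0,0.])
def rays(c,uv):
    k,d=K(c); p=cv2.undistortPoints(np.array(uv,float).reshape(-1,1,2),k,d)[:,0]
    E=np.array(c['extrinsics']); v=np.c_[p[:,0],-p[:,1],-np.ones(len(p))]@E[:3,:3].T
    return E[:3,3],v
def onplane(c,uv,z):
    o,v=rays(c,uv); return o+v*((z-o[2])/v[:,2])[:,None]
def depthpt(c,uv):
    o,v=rays(c,uv); return np.array([o+v[i]*c['z_map'][int(round(q[1])),int(round(q[0]))] for i,q in enumerate(uv)])
def proj(c,P):
    k,d=K(c); E=np.linalg.inv(np.array(c['extrinsics'])); p=np.atleast_2d(P)@E[:3,:3].T+E[:3,3]
    p=p*[1,-1,-1]; return cv2.projectPoints(p,np.zeros(3),np.zeros(3),k,d)[0][:,0]
def tri(c1,p1,c2,p2):
    o1,v1=rays(c1,[p1]); o2,v2=rays(c2,[p2]); A=np.c_[v1[0],-v2[0]]
    t=np.linalg.lstsq(A,o2-o1,rcond=None)[0]; a=o1+t[0]*v1[0]; b=o2+t[1]*v2[0]; return (a+b)/2,np.linalg.norm(a-b)
def save(c,n): cv2.imwrite('pics/'+n,c['image'][:,:,::-1])
def state():
    s=manip.sense(); print({k:np.round(s[k],4).tolist() for k in ('t','q','tcp_pos','tool_rot','force','finger_gap','gripper_force')})
E
python3 - <<'E'
from h import *
import pickle
for n in ('scene','side','wrist'):
    c=snap(n); save(c,n+'0.png'); pickle.dump(c,open(n+'0.pkl','wb')); print(n,c['fov_y'],c['k1'],np.round(c['extrinsics'],3).tolist())
state(); print(manip.finger_overhang)
print(np.round(manip.snapshot('wrist')['mount'],3))
E
```

```text
pics
scene 50.50270417061154 -0.14070346492045152 [[0.655, 0.433, -0.62, -0.257], [-0.756, 0.397, -0.521, -0.651], [0.021, 0.809, 0.587, 0.889], [0.0, 0.0, 0.0, 1.0]]
side 44.049700419452854 0.0010976271194206467 [[-0.031, 0.887, -0.461, -0.118], [-1.0, -0.027, 0.015, 0.025], [0.001, 0.461, 0.887, 1.388], [0.0, 0.0, 0.0, 1.0]]
wrist 60.635884475353954 -0.05711554618599406 [[0.365, -0.881, -0.3, 0.15], [0.931, 0.345, 0.12, 0.613], [-0.002, -0.323, 0.946, 0.372], [0.0, 0.0, 0.0, 1.0]]
{'t': 0.15, 'q': [1.0185, 0.5283, 1.4336, -0.0, 1.1814, -0.1785], 'tcp_pos': [0.2279, 0.5814, 0.2446], 'tool_rot': [0.1858, 0.9826, -0.0008, -0.0003], 'force': [0.5618, 0.5816, -0.5437], 'finger_gap': 0.999, 'gripper_force': 0.0}
0.014
[[-0.     0.946  0.324  0.084]
 [ 1.     0.     0.     0.001]
 [ 0.     0.324 -0.946 -0.128]
 [ 0.     0.     0.     1.   ]]
```

View pics/scene0.png

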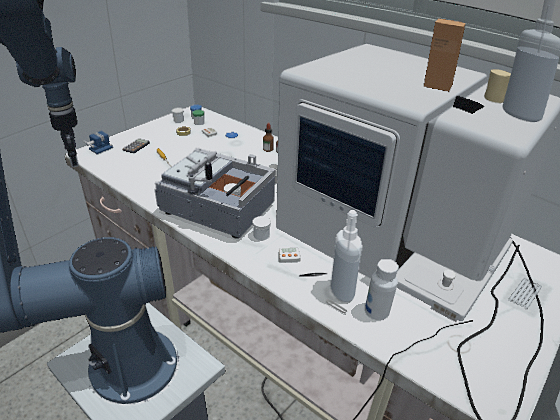

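View pics/side0.png

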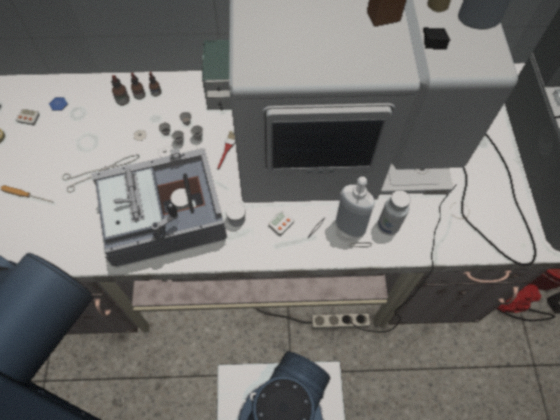

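The scene view shows the castle around (215,190) with the marker near (237,186), and the pot, timer, tweezers and bottles running right of it from (262,228) to (380,290). The side view shows the castle at (160,205), its mouth at (180,195) and the crank arm near (130,200). I'll enlarge both.

Run:
```python
from h import *
import pickle
a=pickle.load(open('scene0.pkl','rb'));b=pickle.load(open('side0.pkl','rb'))
A=cv2.resize(a['image'][140:245,145:285],None,fx=5.6,fy=5.6,interpolation=cv2.INTER_CUBIC)
B=cv2.resize(b['image'][140:270,85:260],None,fx=4.5,fy=4.5,interpolation=cv2.INTER_CUBIC)
cv2.imwrite('pics/sA.png',A[:,:,::-1]);cv2.imwrite('pics/sB.png',B[:,:,::-1])
print(A.shape,B.shape)
# depth pts around: rim-level pixels in side view
z=b['z_map'];ys,xs=np.mgrid[140:270,85:260];uv=np.c_[xs.ravel(),ys.ravel()]
P=depthpt(b,uv);
for lo,hi in((.11,.128),(.142,.156)):
    m=(P[:,2]>lo)&(P[:,2]<hi); q=P[m][:,:2].astype(np.float32); print(lo,m.sum(),q.min(0),q.max(0),cv2.minAreaRect(q),np.median(P[m][:,2]))
```

```text
(588, 784, 3) (585, 788, 3)
0.11 3193 [0.42242974 0.03829924] [0.7080417 0.4991686] ((0.5810889005661011, 0.2595394253730774), (0.22610746324062347, 0.44549742341041565), 14.00179672241211) 0.11962717534891598
0.142 4148 [0.4485188  0.03766209] [0.73102766 0.503824  ] ((0.5917397737503052, 0.2609105706214905), (0.24275259673595428, 0.44476062059402466), 14.366616249084473) 0.14757017409608253
```

View pics/sA.png

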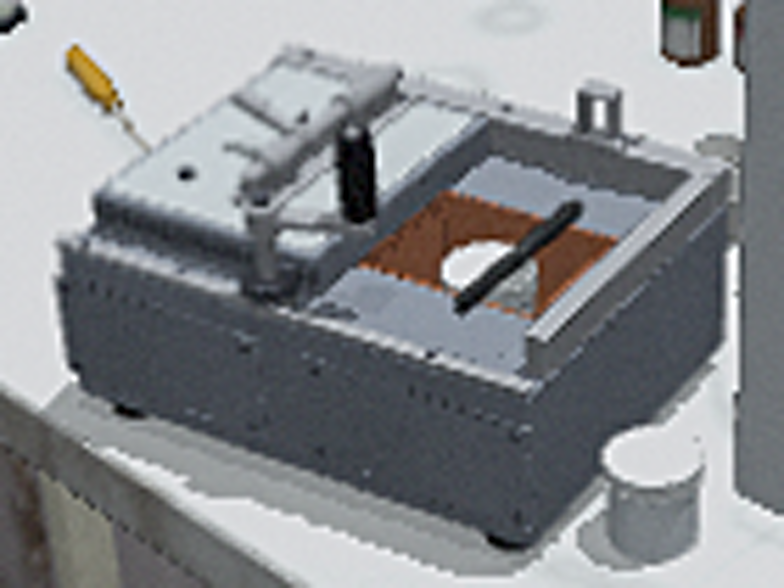

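View pics/sB.png

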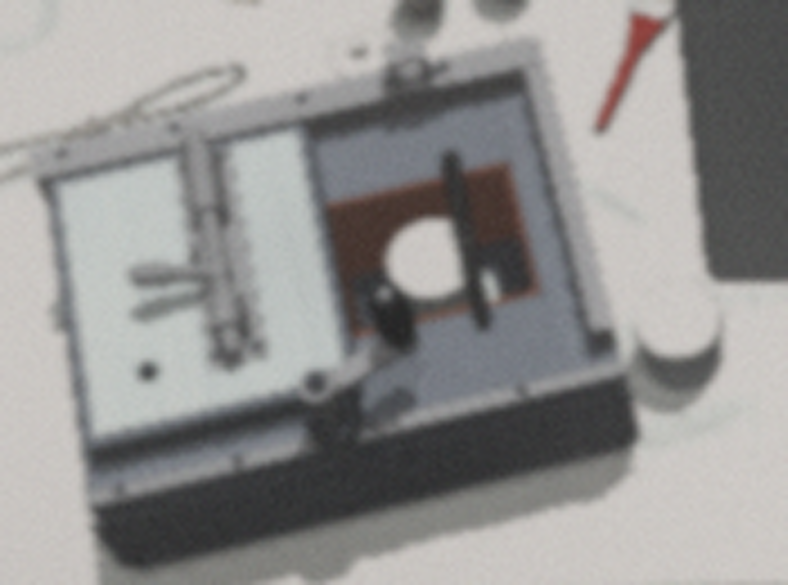

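Both crops are clear. The castle is yawed about 14°. In the side crop the marker runs (450,155) to (485,325), the crank hub is at (315,385) with the grip at (390,310), and the bolt handle points left at (165,275). Next I'll triangulate the corners and map the free worktop.

Run:
```python
from h import *
import pickle
from scipy.optimize import least_squares
a=pickle.load(open('scene0.pkl','rb'));b=pickle.load(open('side0.pkl','rb'))
SA=lambda u,v:(145+(u+.5)/5.6-.5,140+(v+.5)/5.6-.5); SB=lambda u,v:(85+(u+.5)/4.5-.5,140+(v+.5)/4.5-.5)
pts={'FL':((60,235),(93,505),(-.12,.14,.12)),'FR':((535,390),(632,372),(-.12,-.183,.12)),
'BRtop':((728,172),(538,40),(.12,-.183,.146)),
'marker_b':((575,208),(450,155),None),'marker_f':((462,305),(485,325),None),
'hub':((262,212),(315,383),None),'griptop':((353,130),(382,292),None),'rodfront':((255,195),(230,358),None)}
C=[];W=[]
for k,(p,q,c) in pts.items():
    P,e=tri(a,SA(*p),b,SB(*q)); print(k,P.round(4),'gap',round(e,4))
    if c: C.append(c);W.append(P)
C=np.array(C);W=np.array(W)
f=lambda x:((np.c_[C[:,0]*np.cos(x[2])-C[:,1]*np.sin(x[2])+x[0],C[:,0]*np.sin(x[2])+C[:,1]*np.cos(x[2])+x[1]]-W[:,:2]).ravel())
r=least_squares(f,[.58,.26,.24]);print(r.x,np.degrees(r.x[2]),r.fun.round(4))
# top-down rectified worktop of strip at z=0, 1px=1mm; x .38..0.62 , y .12..-.56
xs=np.arange(.62,.38,-.001);ys=np.arange(.14,-.58,-.001)
X,Y=np.meshgrid(xs,ys,indexing='ij');P=np.c_[X.ravel(),Y.ravel(),0*X.ravel()]
out=[]
for c in (b,a):
    m=proj(c,P).reshape(X.shape+(2,)).astype(np.float32); out.append(cv2.remap(c['image'],m,None,cv2.INTER_LINEAR))
I=np.vstack(out)
for i in range(0,720,100):
    I[:,i]=(255,0,0)
for j in (20,120,220,260,360,460): I[j]=(0,255,0)
cv2.imwrite('pics/top.png',I[:,:,::-1]);print(I.shape)
```

```text
FL [0.4214 0.4438 0.1301] gap 0.0013
FR [0.4997 0.1316 0.127 ] gap 0.0021
BRtop [0.7298 0.1943 0.1394] gap 0.0024
marker_b [0.6542 0.249  0.1251] gap 0.0022
marker_f [0.5338 0.2217 0.1254] gap 0.0001
hub [0.4703 0.3098 0.1792] gap 0.0028
griptop [0.4992 0.2628 0.2359] gap 0.0004
rodfront [0.5058 0.3669 0.15  ] gap 0.0038
[0.57021553 0.33949012 0.25223676] 14.452102055935317 [-0.0023  0.0013 -0.      0.0007  0.0023 -0.002 ]
(480, 720, 3)
```

View pics/top.png

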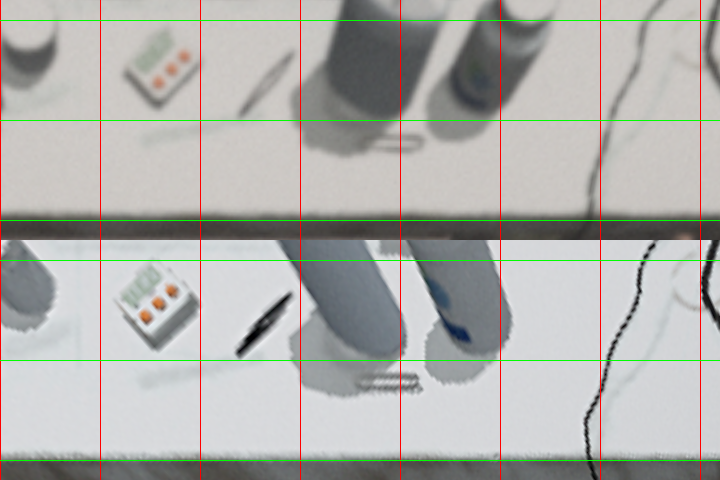

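The worktop is clear around x 0.445, y 0.0 (map column 140, row 175): the timer ends at row 107, and the bench edge is at row 215. I'll park the marker there and move over the castle for a close wrist look.

```bash
cat >> h.py <<'E'
from scipy.spatial.transform import Rotation as R
def Ry(yaw): # tool down, closing line (tool y) at yaw degrees
    y=np.radians(yaw); Y=np.array([np.cos(y),np.sin(y),0]); Z=np.array([0,0,-1.]); return R.from_matrix(np.c_[np.cross(Y,Z),Y,Z])
def go(pts,yaw,n,start=None,nd=4):
    """rows through listed points; pts list of xyz, n rows per leg; yaw at end(s)"""
    s=manip.sense(); p=np.array(s['tcp_pos']) if start is None else np.array(start[0]); r=R.from_quat(s['tool_rot']) if start is None else Ry(start[1])
    yaw=[yaw]*len(pts) if np.isscalar(yaw) else yaw
    for P,y,m in zip(pts,yaw,n):
        P=np.array(P); d=(r.inv()*Ry(y)).as_rotvec()
        p0=p.copy()
        for i in range(m):
            q=p0+(P-p0)*(i+1)/m; sh=r.inv().apply(q-p); print('[',', '.join(f'{v:.{nd}f}' for v in sh),',',', '.join(f'{v:.2f}' for v in np.degrees(d/m)),']')
            p=q; r=r*R.from_rotvec(d/m)
        print('--')
E
python3 -c "
from h import *
go([(.53,.29,.36)],102.8,[10])"
```

```text
[ -0.0388, -0.0161, -0.0115 , -0.01, -0.00, -3.42 ]
[ -0.0377, -0.0184, -0.0115 , -0.01, -0.00, -3.42 ]
[ -0.0366, -0.0206, -0.0115 , -0.01, -0.00, -3.42 ]
[ -0.0353, -0.0228, -0.0115 , -0.01, -0.00, -3.42 ]
[ -0.0338, -0.0248, -0.0115 , -0.01, -0.00, -3.42 ]
[ -0.0323, -0.0268, -0.0115 , -0.01, -0.00, -3.42 ]
[ -0.0306, -0.0287, -0.0115 , -0.01, -0.00, -3.42 ]
[ -0.0289, -0.0305, -0.0115 , -0.01, -0.00, -3.42 ]
[ -0.0270, -0.0321, -0.0115 , -0.01, -0.00, -3.42 ]
[ -0.0250, -0.0337, -0.0115 , -0.01, -0.00, -3.42 ]
--
```

Call:
drive_tool(plan=[[-0.039,-0.016,-0.0115,0,0,-3.42,-0.1],[-0.038,-0.018,-0.0115,0,0,-3.42,-0.1],[-0.0365,-0.0205,-0.0115,0,0,-3.42,-0.1],[-0.035,-0.023,-0.0115,0,0,-3.42,-0.1],[-0.034,-0.025,-0.0115,0,0,-3.42,-0.1],[-0.032,-0.027,-0.0115,0,0,-3.42,-0.1],[-0.0305,-0.0285,-0.0115,0,0,-3.42,-0.1],[-0.029,-0.0305,-0.0115,0,0,-3.42,-0.1],[-0.027,-0.032,-0.0115,0,0,-3.42,-0.1],[-0.025,-0.034,-0.0115,0,0,-3.42,-0.1]], newtons=25)

```text
t: 1.2
tcp_pos: [0.5311, 0.2887, 0.3606]
tool_rot: [-0.113, 0.994, 0.0, -0.0]
force: [0.2, 0.2, -0.6]
finger_gap: 0.45
gripper_force: 0.0
```

Run:
```python
from h import *
import pickle
c=snap('wrist'); c=snap('wrist'); pickle.dump(c,open('w1.pkl','wb')); cv2.imwrite('pics/w1.png',cv2.resize(c['image'],None,fx=1.42,fy=1.42)[:,:,::-1])
```

```text
(no output)
```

View pics/w1.png

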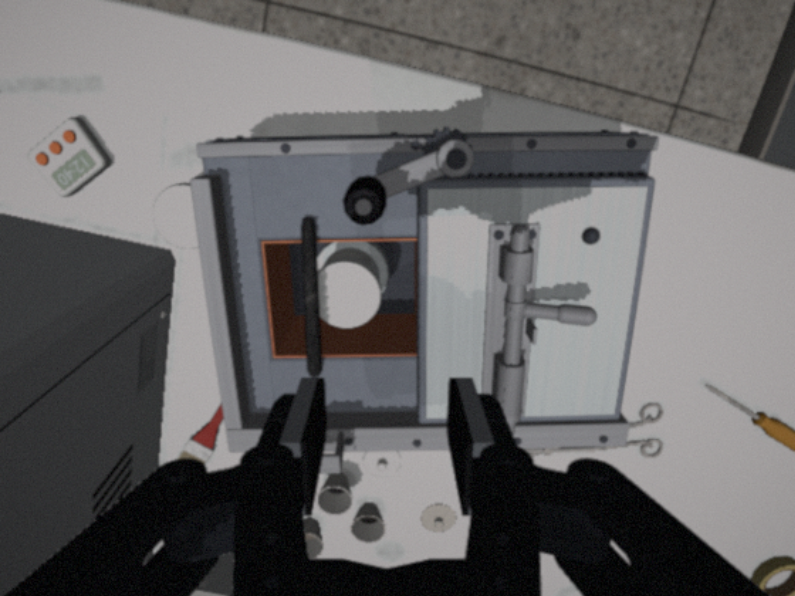

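The wrist view shows the marker from (308,217) to (315,375), the crank hub at (456,158) and the grip top at (364,203). The lid's near edge is at column 418, with the handle from its root (514,312) to its tip (595,316).

Run:
```python
from h import *
import pickle
from scipy.optimize import least_squares
c=pickle.load(open('w1.pkl','rb'));a=pickle.load(open('scene0.pkl','rb'));b=pickle.load(open('side0.pkl','rb'))
S=lambda u,v:((u+.5)/1.42-.5,(v+.5)/1.42-.5)
SA=lambda u,v:(145+(u+.5)/5.6-.5,140+(v+.5)/5.6-.5); SB=lambda u,v:(85+(u+.5)/4.5-.5,140+(v+.5)/4.5-.5)
pts={'FR':((198,146),.12),'FL':((656,137),.12),'BL':((627,440),.146),'hub':((456,157),.19),'grip':((364,203),.236),'lid1':((420,180),.149),'lid2':((653,180),.149),'lid3':((618,418),.149),'lid4':((419,424),.149),
'mk1':((308,218),.132),'mk2':((315,374),.132),'root':((514,312),.172),'knob':((585,316),.17),'rodfront':((519,228),.172),'or1':((262,241),.12),'or2':((273,357),.12),'keeper':((335,455),.18)}
D={}
for k,(p,z) in pts.items():
    q=S(*p); d=depthpt(c,[q])[0]; D[k]=onplane(c,[q],z)[0]; print(k,'plane',D[k].round(4),'depth',d.round(4))
# two-view heights
for k,pa,pb in (('mk1',(462,305),(485,325)),('mk2',(575,208),(450,155)),('grip',(353,130),(382,292)),('hub',(262,212),(315,383))):
    q=S(*pts[k][0]); print(k,'wrist+scene',[x.round(4) for x in tri(c,q,a,SA(*pa))],'wrist+side',[x.round(4) for x in tri(c,q,b,SB(*pb))])
# castle fit with wrist pts + hub
C={'FR':(-.12,-.183),'FL':(-.12,.14),'BL':(.12,.14),'hub':(-.11,-.01)}
f=lambda x:np.concatenate([np.array([v[0]*np.cos(x[2])-v[1]*np.sin(x[2])+x[0],v[0]*np.sin(x[2])+v[1]*np.cos(x[2])+x[1]])-D[k][:2] for k,v in C.items()])
r=least_squares(f,[.57,.34,.25]);print(r.x,np.degrees(r.x[2]),r.fun.round(4))
x=r.x;Q=np.array([[np.cos(x[2]),np.sin(x[2])],[-np.sin(x[2]),np.cos(x[2])]])
for k in D: print(k,(Q@(D[k][:2]-x[:2])).round(4))
```

```text
FR plane [0.501  0.1386 0.12  ] depth [0.5003 0.1406 0.1256]
FL plane [0.423  0.4521 0.12  ] depth [0.4233 0.4506 0.1231]
BL plane [0.6488 0.5071 0.146 ] depth [ 0.7314  0.6097 -0.0008]
hub plane [0.4664 0.3083 0.19  ] depth [0.4662 0.3078 0.1936]
grip plane [0.4963 0.2632 0.236 ] depth [0.4963 0.2632 0.236 ]
lid1 plane [0.4874 0.2948 0.149 ] depth [0.4844 0.2922 0.1807]
lid2 plane [0.4519 0.446  0.149 ] depth [0.4519 0.4474 0.1462]
lid3 plane [0.6294 0.4901 0.149 ] depth [0.631  0.4921 0.1459]
lid4 plane [0.6683 0.3389 0.149 ] depth [0.6746 0.3411 0.1389]
mk1 plane [0.5321 0.2252 0.132 ] depth [0.5335 0.2245 0.1255]
mk2 plane [0.6527 0.2516 0.132 ] depth [0.653  0.2516 0.1316]
root plane [0.5553 0.375  0.172 ] depth [0.5553 0.3751 0.1719]
knob plane [0.548  0.4239 0.17  ] depth [0.543  0.4154 0.1873]
rodfront plane [0.5002 0.3611 0.172 ] depth [0.5004 0.3616 0.1705]
or1 plane [0.5592 0.1932 0.12  ] depth [0.5594 0.1931 0.1193]
or2 plane [0.6519 0.2154 0.12  ] depth [0.654  0.2148 0.1161]
keeper plane [0.6883 0.2793 0.18  ] depth [0.689  0.2793 0.1791]
mk1 wrist+scene [array([0.5346,
[... 310 characters left out ...]
wrist+side [array([0.4959, 0.2624, 0.2413]), np.float64(0.002)]
hub wrist+scene [array([0.4673, 0.3093, 0.1799]), np.float64(0.0015)] wrist+side [array([0.4665, 0.3076, 0.1895]), np.float64(0.0016)]
[0.57089493 0.34468092 0.24947732] 14.293997396567026 [-0.0012 -0.0009 -0.003  -0.0014  0.0038  0.0028  0.0004 -0.0005]
FR [-0.1186 -0.1824]
FL [-0.1168  0.1406]
BL [0.1156 0.1382]
hub [-0.1103 -0.0094]
grip [-0.0924 -0.0605]
lid1 [-0.0932 -0.0278]
lid2 [-0.0903  0.1275]
lid3 [0.0926 0.1264]
lid4 [ 0.093  -0.0296]
mk1 [-0.0671 -0.1062]
mk2 [ 0.0563 -0.1104]
root [-0.0076  0.0333]
knob [-0.0026  0.0824]
rodfront [-0.0645  0.0334]
or1 [-0.0487 -0.1439]
or2 [ 0.0466 -0.1453]
keeper [ 0.0976 -0.0924]
```

```bash
python3 -c "
from h import *
go([(.5925,.2385,.20),(.5925,.2385,.129)],102.3,[4,4])"
```

```text
[ -0.0112, -0.0147, 0.0405 , -0.03, 0.08, 0.04 ]
[ -0.0113, -0.0148, 0.0405 , -0.03, 0.08, 0.04 ]
[ -0.0114, -0.0148, 0.0405 , -0.03, 0.08, 0.04 ]
[ -0.0114, -0.0148, 0.0405 , -0.03, 0.08, 0.04 ]
--
[ 0.0000, 0.0000, 0.0177 , -0.00, 0.00, 0.00 ]
[ 0.0000, 0.0000, 0.0178 , -0.00, 0.00, 0.00 ]
[ 0.0000, 0.0000, 0.0178 , -0.00, 0.00, 0.00 ]
[ 0.0000, 0.0000, 0.0177 , -0.00, 0.00, 0.00 ]
--
```

Call:
drive_tool(plan=[[-0.0113,-0.0148,0.04,0,0.08,0.04,-0.1],[-0.0113,-0.0148,0.04,0,0.08,0.04,-0.1],[-0.0114,-0.0148,0.04,0,0.08,0.04,-0.1],[-0.0114,-0.0148,0.04,0,0.08,0.04,-0.1],[0,0,0.018,0,0,0,-0.1],[0,0,0.018,0,0,0,-0.1],[0,0,0.018,0,0,0,-0.1],[0,0,0.0175,0,0,0,-0.1],[0,0,0,0,0,0,-0.1]])

```text
t: 2.2
tcp_pos: [0.5841, 0.2422, 0.1258]
tool_rot: [-0.11, 0.994, -0.001, -0.006]
force: [0.1, 0.4, 0.4]
finger_gap: 0.45
gripper_force: 0.0
```

Call:
drive_tool(plan=[[0,0,0,0,0,0,-0.5],[0,0,0,0,0,0,-0.8],[0,0,0,0,0,0,-1],[0,0,0,0,0,0,-1],[0,0,0,0,0,0,-1],[0,0,0,0,0,0,-1]], newtons=25)

```text
t: 2.8
tcp_pos: [0.5873, 0.2424, 0.1297]
tool_rot: [-0.11, 0.994, -0.0, -0.002]
force: [0.3, 0.5, 4.1]
finger_gap: 0.136
gripper_force: 28.6
```

Call:
drive_tool(plan=[[0,0,-0.01,0,0,0,-1],[0,0,-0.03,0,0,0,-1],[0,0,-0.035,0,0,0,-1],[0,0,-0.035,0,0,0,-1],[0,0,-0.02,0,0,0,-1],[0,0,0,0,0,0,-1]])

```text
t: 3.4
tcp_pos: [0.5896, 0.2428, 0.263]
tool_rot: [-0.11, 0.994, 0.0, 0.001]
force: [0.2, 0.4, -0.2]
finger_gap: 0.136
gripper_force: 28.0
```

```bash
python3 -c "
from h import *
state()
go([(.52,.10,.24),(.445,0,.20),(.445,0,.05)],[60,0,0],[5,8,5])"
```

```text
{'t': 3.4, 'q': [0.2158, 0.5257, 1.3817, -0.0001, 1.2314, -1.5754], 'tcp_pos': [0.5896, 0.2428, 0.263], 'tool_rot': [-0.11, 0.9939, 0.0001, 0.0014], 'force': [0.1697, 0.3931, -0.1508], 'finger_gap': 0.1361, 'gripper_force': 27.9907}
[ 0.0198, -0.0248, 0.0046 , 0.01, 0.03, 8.53 ]
[ 0.0159, -0.0275, 0.0046 , 0.01, 0.03, 8.53 ]
[ 0.0117, -0.0296, 0.0046 , 0.01, 0.03, 8.53 ]
[ 0.0072, -0.0310, 0.0046 , 0.01, 0.03, 8.53 ]
[ 0.0025, -0.0317, 0.0046 , 0.01, 0.03, 8.53 ]
--
[ 0.0019, -0.0155, 0.0050 , 0.00, 0.00, 7.50 ]
[ -0.0002, -0.0156, 0.0050 , 0.00, 0.00, 7.50 ]
[ -0.0022, -0.0155, 0.0050 , 0.00, 0.00, 7.50 ]
[ -0.0042, -0.0150, 0.0050 , 0.00, 0.00, 7.50 ]
[ -0.0061, -0.0144, 0.0050 , 0.00, 0.00, 7.50 ]
[ -0.0080, -0.0134, 0.0050 , 0.00, 0.00, 7.50 ]
[ -0.0096, -0.0123, 0.0050 , 0.00, 0.00, 7.50 ]
[ -0.0112, -0.0109, 0.0050 , 0.00, 0.00, 7.50 ]
--
[ -0.0000, 0.0000, 0.0300 , -0.00, -0.00, -0.00 ]
[ -0.0000, 0.0000, 0.0300 , -0.00, -0.00, -0.00 ]
[ -0.0000, 0.0000, 0.0300 , -0.00, -0.00, -0.00 ]
[ -0.0000, 0.0000, 0.0300 , -0.00, -0.00, -0.00 ]
[ -0.0000, 0.0000, 0.0300 , -0.00, -0.00, -0.00 ]
--
```

Call:
drive_tool(plan=[[0.02,-0.025,0.0046,0,0,8.53,-1],[0.016,-0.0275,0.0046,0,0,8.53,-1],[0.0117,-0.0296,0.0046,0,0,8.53,-1],[0.007,-0.031,0.0046,0,0,8.53,-1],[0.0025,-0.0317,0.0046,0,0,8.53,-1],[0.002,-0.0155,0.005,0,0,7.5,-1],[0,-0.0155,0.005,0,0,7.5,-1],[-0.002,-0.0155,0.005,0,0,7.5,-1],[-0.004,-0.015,0.005,0,0,7.5,-1],[-0.006,-0.0145,0.005,0,0,7.5,-1]])

```text
t: 4.4
tcp_pos: [0.4685, 0.0369, 0.2104]
tool_rot: [0.558, 0.83, -0.003, -0.003]
force: [-0.6, 0.1, 0.3]
finger_gap: 0.137
gripper_force: 28.0
```

Call:
drive_tool(plan=[[-0.008,-0.0135,0.005,0,0,7.5,-1],[-0.0096,-0.0123,0.005,0,0,7.5,-1],[-0.0112,-0.011,0.005,0,0,7.5,-1],[0,0,0.02,0,0,0,-1],[0,0,0,0,0,0,-1],[0,0,0,0,0,0,-1],[0,0,0,0,0,0,-1]])

```text
t: 5.1
tcp_pos: [0.4418, -0.0001, 0.177]
tool_rot: [0.707, 0.707, -0.002, -0.001]
force: [0.7, 0.1, -0.3]
finger_gap: 0.14
gripper_force: 28.0
```

Run:
```python
from h import *
import pickle
state(); b=snap('side'); c=snap('wrist')
# topdown map at z=0 from wrist and side
xs=np.arange(.62,.38,-.001);ys=np.arange(.14,-.26,-.001)
X,Y=np.meshgrid(xs,ys,indexing='ij');P=np.c_[X.ravel(),Y.ravel(),0*X.ravel()]
w=cv2.resize(c['image'],(560,420))
out=[]
for k in (b,c):
    m=proj(k,P).reshape(X.shape+(2,)).astype(np.float32); out.append(cv2.remap(k['image'],m,None,cv2.INTER_LINEAR))
I=np.hstack(out); cv2.imwrite('pics/place.png',np.vstack([cv2.resize(I,(560,168)),w])[:,:,::-1])
go([(.445,0,.05),(.445,0,.025)],0,[5,3])
```

```text
{'t': 5.1, 'q': [-0.2526, 0.4011, 1.9458, -0.0036, 0.7994, -0.2501], 'tcp_pos': [0.4418, -0.0001, 0.177], 'tool_rot': [0.7071, 0.7071, -0.0023, -0.0014], 'force': [0.7289, 0.0512, -0.2538], 'finger_gap': 0.1399, 'gripper_force': 27.9909}
[ 0.0001, 0.0007, 0.0255 , -0.05, 0.02, 0.00 ]
[ 0.0001, 0.0007, 0.0255 , -0.05, 0.02, 0.00 ]
[ 0.0001, 0.0007, 0.0255 , -0.05, 0.02, 0.00 ]
[ 0.0000, 0.0006, 0.0255 , -0.05, 0.02, 0.00 ]
[ 0.0000, 0.0006, 0.0255 , -0.05, 0.02, 0.00 ]
--
[ -0.0000, -0.0000, 0.0083 , 0.00, -0.00, 0.00 ]
[ -0.0000, -0.0000, 0.0083 , 0.00, -0.00, 0.00 ]
[ -0.0000, -0.0000, 0.0083 , 0.00, -0.00, 0.00 ]
--
```

View pics/place.png

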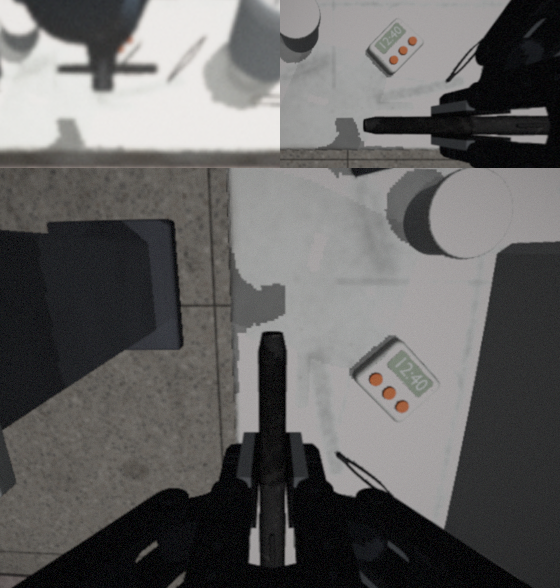

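The marker is held with a clear footprint. In the wrist view it lies at column 272, to the left of the timer and clear of it. Now I'll lower it.

Call:
drive_tool(plan=[[0,0.0007,0.0255,0,0,0,-1],[0,0.0007,0.0255,0,0,0,-1],[0,0.0007,0.0255,0,0,0,-1],[0,0.0006,0.0255,0,0,0,-1],[0,0.0005,0.025,0,0,0,-1],[0,0,0.015,0,0,0,-1],[0,0,0.008,0,0,0,-1],[0,0,0,0,0,0,-1],[0,0,0,0,0,0,-1]], newtons=20)

```text
t: 6.1
tcp_pos: [0.4444, -0.0005, 0.0273]
tool_rot: [0.707, 0.707, -0.002, -0.001]
force: [-0.6, 0.2, 0.7]
finger_gap: 0.14
gripper_force: 28.0
```

Call:
drive_tool(plan=[[0,0,0.002,0,0,0,-1],[0,0,0.002,0,0,0,-1],[0,0,0.002,0,0,0,-1],[0,0,0,0,0,0,-1]])

```text
t: 6.5
tcp_pos: [0.4439, -0.0005, 0.0208]
tool_rot: [0.707, 0.707, -0.002, -0.001]
force: [-0.5, 0.5, 0.6]
finger_gap: 0.14
gripper_force: 28.0
```

Call:
drive_tool(plan=[[0,0,0.002,0,0,0,-1],[0,0,0.002,0,0,0,-1],[0,0,0,0,0,0,-1],[0,0,0,0,0,0,-1]])

```text
t: 6.9
tcp_pos: [0.4438, -0.0004, 0.0167]
tool_rot: [0.707, 0.707, -0.002, -0.002]
force: [-0.8, -0.0, -0.1]
finger_gap: 0.137
gripper_force: 28.0
```

Run:
```python
from h import *
state(); a=snap('scene'); b=snap('side')
P=proj(a,[.444,0,.01])[0].astype(int); Q=proj(b,[.444,0,.01])[0].astype(int); print(P,Q)
# dark-marker endpoints in wrist: two end heights by depth
c=snap('wrist'); 
for y in (.055,.05,.04,.03): 
    u=proj(c,[.444,y,.012])[0]; print(y,depthpt(c,[u])[0].round(4))
    # along x profile for table next to it
for x in (.47,.425): print(x,depthpt(c,[proj(c,[x,.05,0])[0]])[0].round(4))
```

```text
{'t': 6.9, 'q': [-0.2521, 0.7459, 2.0329, -0.0071, 0.3681, -0.245], 'tcp_pos': [0.4438, -0.0004, 0.0167], 'tool_rot': [0.7073, 0.7069, -0.0024, -0.0016], 'force': [-0.8431, -0.0025, -0.093], 'finger_gap': 0.1373, 'gripper_force': 27.992}
[259 268] [274 256]
0.055 [0.444  0.0558 0.0156]
0.05 [0.444  0.0516 0.0183]
0.04 [0.444  0.0416 0.0169]
0.03 [0.444  0.0324 0.018 ]
0.47 [4.7e-01 5.0e-02 1.0e-04]
0.425 [0.4251 0.0501 0.0005]
```

Call:
drive_tool(plan=[[0,0,0.001,0,0,0,-1],[0,0,0.001,0,0,0,-1],[0,0,0.0005,0,0,0,-1],[0,0,0,0,0,0,-1],[0,0,0,0,0,0,-1]])

```text
t: 7.55
tcp_pos: [0.4439, -0.0005, 0.0145]
tool_rot: [0.707, 0.707, -0.002, -0.001]
force: [-0.1, -0.0, 4.2]
finger_gap: 0.134
gripper_force: 30.3
```

Call:
drive_tool(plan=[[0,0,0,0,0,0,-0.74],[0,0,0,0,0,0,-0.7],[0,0,0,0,0,0,-0.66],[0,0,0,0,0,0,-0.6],[0,0,0,0,0,0,-0.5],[0,0,0,0,0,0,-0.4]])

```text
t: 8.15
tcp_pos: [0.4441, -0.0005, 0.0141]
tool_rot: [0.707, 0.707, -0.002, -0.001]
force: [0.2, 0.6, -0.2]
finger_gap: 0.3
gripper_force: 0.0
```

Call:
drive_tool(plan=[[0,0,-0.005,0,0,0,-0.4],[0,0,-0.02,0,0,0,-0.4],[0,0,-0.035,0,0,0,-0.4],[0,0,-0.04,0,0,0,-0.4],[0,0,-0.04,0,0,0,-0.4],[0,0,-0.04,0,0,0,-0.4],[0,0,-0.04,0,0,0,-0.4],[0,0,-0.04,0,0,0,-0.4],[0,0,-0.03,0,0,0,-0.4],[0,0,0,0,0,0,-0.4]])

```text
t: 9.15
tcp_pos: [0.4482, -0.0006, 0.3088]
tool_rot: [0.707, 0.707, 0.001, 0.003]
force: [0.6, -0.5, -0.4]
finger_gap: 0.299
gripper_force: 0.0
```

Run:
```python
from h import *
state(); c=snap('wrist')
m=((c['image'].max(2)<70)).astype(np.uint8)
xs=np.arange(.56,.38,-.001);ys=np.arange(.14,-.16,-.001)
X,Y=np.meshgrid(xs,ys,indexing='ij');P=np.c_[X.ravel(),Y.ravel(),0*X.ravel()+.012]
mm=proj(c,P).reshape(X.shape+(2,)).astype(np.float32); I=cv2.remap(c['image'],mm,None,cv2.INTER_LINEAR)
M=(I.max(2)<70).astype(np.uint8)
n,l,s,ce=cv2.connectedComponentsWithStats(M)
for i in range(1,n):
    if s[i,4]>150: print('x',.56-ce[i][1]/1000,'y',.14-ce[i][0]/1000,s[i])
for y in (.05,.03,0,-.03,-.05): print(y,depthpt(c,[proj(c,[.444,y,.012])[0]])[0].round(4))
go([(.46,.14,.29),(.47,.25,.29),(.4963,.2632,.27)],[20,20,20],[5,4,3])
```

```text
{'t': 9.15, 'q': [-0.2501, 0.2008, 1.7739, -0.0026, 1.1604, -0.2488], 'tcp_pos': [0.4482, -0.0006, 0.3088], 'tool_rot': [0.7072, 0.707, 0.0006, 0.0034], 'force': [0.6042, -0.4521, -0.4108], 'finger_gap': 0.2991, 'gripper_force': 0.0}
x 0.5504059139784947 y 0.1082688172043011 [  8   0  45  18 372]
x 0.5022092050209206 y -0.15210878661087868 [281  31  20  41 478]
x 0.44356448911222784 y -0.006195979899497467 [  84  112  124   10 1194]
x 0.39833054393305445 y -0.15132426778242675 [280 150  21  31 478]
0.05 [0.444  0.0498 0.0095]
0.03 [0.444  0.0299 0.0115]
0 [ 4.44e-01 -2.00e-04  1.10e-02]
-0.03 [ 0.444  -0.0301  0.0117]
-0.05 [ 0.444  -0.0495  0.0136]
[ 0.0281, 0.0027, 0.0032 , 0.00, 0.03, -4.00 ]
[ 0.0278, 0.0046, 0.0032 , 0.00, 0.03, -4.00 ]
[ 0.0274, 0.0065, 0.0033 , 0.00, 0.03, -4.00 ]
[ 0.0269, 0.0084, 0.0033 , 0.00, 0.03, -4.00 ]
[ 0.0262, 0.0103, 0.0033 , 0.00, 0.03, -4.00 ]
--
[ 0.0250, 0.0118, 0.0000 , -0.00, -0.00, -0.00 ]
[ 0.0250, 0.0118, 0.0000 , -0.00, -0.00, -0.00 ]
[ 0.0250, 0.0118, 0.0000 , -0.00, -0.00, -0.00 ]
[ 0.0250, 0.0118, 0.0000 , -0.00, -0.00, -0.00 ]
--
[ 0.0011, 0.0097, 0.0067 , -0.00, 0.00, -0.00 ]
[ 0.0011, 0.0097, 0.0067 , -0.00, 0.00, -0.00 ]
[ 0.0011, 0.0097, 0.0067 , -0.00, 0.00, -0.00 ]
--
```

The marker lies flat at about (0.444, -0.006) with its top at 0.012. Now the crank.

Call:
drive_tool(plan=[[0.028,0.003,0.003,0,0,-3,0],[0.028,0.0045,0.003,0,0,-3,0],[0.0274,0.0065,0.003,0,0,-3,0],[0.027,0.0084,0.003,0,0,-3,0],[0.0262,0.0095,0.003,0,0,-2.3,0],[0.026,0.0105,0,0,0,0,0],[0.026,0.0105,0,0,0,0,0],[0.026,0.0105,0,0,0,0,0],[0.026,0.0105,0,0,0,0,0],[0,0,0,0,0,0,0]])

```text
t: 10.2
tcp_pos: [0.4775, 0.2532, 0.2868]
tool_rot: [0.612, 0.79, -0.003, -0.003]
force: [0.2, -0.5, -0.4]
finger_gap: 0.5
gripper_force: 0.0
```

Run:
```python
from h import *
state()
go([(.4963,.2632,.27),(.4963,.2632,.2085)],14.3,[3,3])
```

```text
{'t': 10.2, 'q': [0.2799, 0.3676, 1.5899, 0.0015, 1.192, 0.027], 'tcp_pos': [0.4775, 0.2532, 0.2868], 'tool_rot': [0.6125, 0.7905, -0.0028, -0.0029], 'force': [0.2214, -0.5128, -0.3854], 'finger_gap': 0.5004, 'gripper_force': 0.0}
[ 0.0017, 0.0070, 0.0056 , -0.15, -0.02, 0.05 ]
[ 0.0017, 0.0069, 0.0056 , -0.15, -0.02, 0.05 ]
[ 0.0017, 0.0069, 0.0056 , -0.15, -0.02, 0.05 ]
--
[ 0.0000, -0.0000, 0.0205 , 0.00, 0.00, -0.00 ]
[ 0.0000, -0.0000, 0.0205 , 0.00, 0.00, -0.00 ]
[ 0.0000, -0.0000, 0.0205 , 0.00, 0.00, -0.00 ]
--
```

Call:
drive_tool(plan=[[0.0017,0.007,0.0056,0,0,0,0],[0.0017,0.007,0.0056,0,0,0,0],[0.0017,0.007,0.0056,0,0,0,0],[0,0,0,0,0,0,0],[0,0,0,0,0,0,0]])

```text
t: 10.7
tcp_pos: [0.4972, 0.2602, 0.2714]
tool_rot: [0.614, 0.789, -0.003, -0.002]
force: [1.1, -0.4, 0.4]
finger_gap: 0.501
gripper_force: 0.0
```

Run:
```python
from h import *
state()
c=snap('wrist')
P=proj(c,[.4963,.2632,.236])[0]; print(P)
m=(c['image'].max(2)<60).astype(np.uint8)
cv2.imwrite('pics/w2.png',cv2.resize(c['image'],None,fx=1.4,fy=1.4)[:,:,::-1])
go([(.4963,.2632,.2085)],14.3,[3])
```

```text
{'t': 10.7, 'q': [0.283, 0.4136, 1.56, 0.0003, 1.1747, 0.0347], 'tcp_pos': [0.4972, 0.2602, 0.2714], 'tool_rot': [0.6141, 0.7892, -0.0026, -0.0021], 'force': [1.1022, -0.4418, 0.3727], 'finger_gap': 0.5015, 'gripper_force': 0.0}
[271.93343998 256.32626198]
[ 0.0010, 0.0001, 0.0211 , -0.12, -0.00, -0.02 ]
[ 0.0010, 0.0001, 0.0211 , -0.12, -0.00, -0.02 ]
[ 0.0010, 0.0000, 0.0211 , -0.12, -0.00, -0.02 ]
--
```

View pics/w2.png

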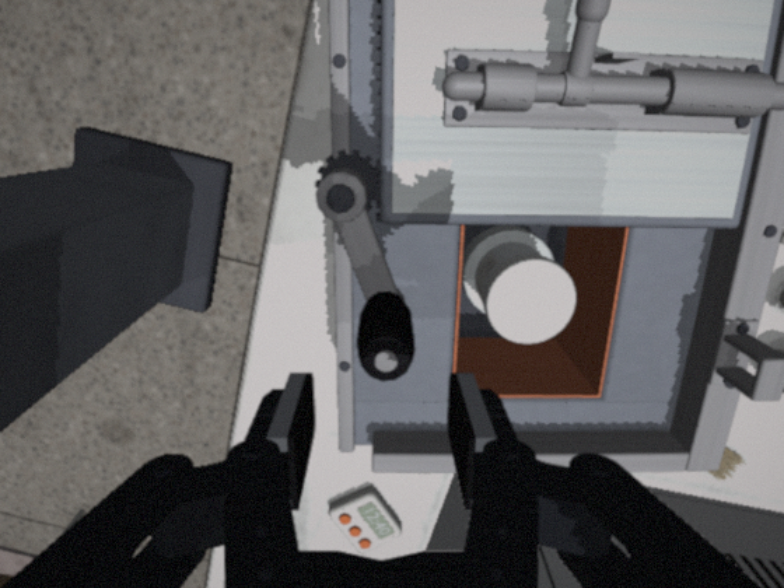

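The grip top, at (385,357) in this view, is centred between the fingers. I'll refine the hub, now at (340,194), then descend.

Run:
```python
from h import *
c=snap('wrist')
S=lambda u,v:((u+.5)/1.4-.5,(v+.5)/1.4-.5)
print(onplane(c,[S(386,359)],.236),onplane(c,[S(340,194)],.19),depthpt(c,[S(340,194)]))
print('lid edge',onplane(c,[S(388,218),S(738,222)],.149),'root',onplane(c,[S(578,90)],.172),'rodend',onplane(c,[S(449,85)],.166))
print('keeper',depthpt(c,[S(728,345),S(728,368),S(765,347),S(775,390)]))
```

```text
[[0.49804999 0.2636247  0.236     ]] [[0.46666411 0.31007067 0.19      ]] [[0.46679125 0.31045142 0.19251548]]
lid edge [[0.49061025 0.29810919 0.149     ]
 [0.66604914 0.34182763 0.149     ]] root [[0.55413475 0.37581494 0.172     ]] rodend [[0.50081116 0.36412163 0.166     ]]
keeper [[0.6943227  0.27661976 0.14763099]
 [0.6974008  0.26477169 0.15195948]
 [0.69950739 0.28520159 0.16573845]
 [0.70363229 0.26802836 0.18004785]]
```

Call:
drive_tool(plan=[[0.001,0,0.021,0,0,0,0],[0.001,0,0.021,0,0,0,0],[0.001,0,0.021,0,0,0,0],[0,0,0,0,0,0,0],[0,0,0,0,0,0,-0.3],[0,0,0,0,0,0,-0.6],[0,0,0,0,0,0,-0.8],[0,0,0,0,0,0,-0.8]], newtons=20)

```text
t: 11.6
tcp_pos: [0.4969, 0.2638, 0.2101]
tool_rot: [0.614, 0.789, -0.001, -0.001]
force: [0.6, 0.2, 2.9]
finger_gap: 0.262
gripper_force: 22.5
```

```bash
cat >> h.py <<'E'
def arc(hub,rad,steps,yaw=14.3,z=None,ncall=10):
    s=manip.sense(); p=np.array(s['tcp_pos']); d=p[:2]-hub; a=np.degrees(np.arctan2(d[1],d[0])); print('angle',a,'rad',np.hypot(*d)); r=Ry(yaw)
    for st in steps:
        a-=st; q=np.array([hub[0]+rad*np.cos(np.radians(a)),hub[1]+rad*np.sin(np.radians(a)),p[2]]); sh=r.inv().apply(q-p); print(f'[{sh[0]:.4f}, {sh[1]:.4f}] a={a:.0f}'); p=q
E
python3 -c "
from h import *
state()
arc((.4667,.3093),.055,[5,10]+[14]*8)"
```

```text
{'t': 11.6, 'q': [0.2894, 0.4892, 1.626, 0.0003, 1.029, 0.0401], 'tcp_pos': [0.4969, 0.2638, 0.2101], 'tool_rot': [0.6138, 0.7895, -0.001, -0.0009], 'force': [0.6126, 0.1573, 2.9045], 'finger_gap': 0.2625, 'gripper_force': 22.5041}
angle -56.36581205271307 rad 0.0545971130941828
[-0.0018, -0.0045] a=-61
[-0.0016, -0.0095] a=-71
[0.0006, -0.0134] a=-85
[0.0038, -0.0128] a=-99
[0.0068, -0.0115] a=-113
[0.0094, -0.0095] a=-127
[0.0115, -0.0070] a=-141
[0.0128, -0.0040] a=-155
[0.0134, -0.0008] a=-169
[0.0132, 0.0025] a=-183
```

Call:
drive_tool(plan=[[-0.0018,-0.0045,0,0,0,0,-0.8],[-0.0016,-0.0095,0,0,0,0,-0.8],[0.0006,-0.0134,0,0,0,0,-0.8],[0.0038,-0.0128,0,0,0,0,-0.8],[0.0068,-0.0115,0,0,0,0,-0.8],[0.0094,-0.0095,0,0,0,0,-0.8]])

```text
t: 12.2
tcp_pos: [0.4332, 0.2656, 0.2101]
tool_rot: [0.614, 0.789, -0.0, -0.0]
force: [6.7, 3.2, -0.3]
finger_gap: 0.26
gripper_force: 22.4
```

```bash
python3 -c "
from h import *
state()
arc((.4667,.3093),.055,[14]*10)"
```

```text
{'t': 12.2, 'q': [0.3297, 0.4212, 1.76, 0.0002, 0.9607, 0.0807], 'tcp_pos': [0.4332, 0.2656, 0.2101], 'tool_rot': [0.6139, 0.7894, -0.0001, -0.0001], 'force': [6.7372, 3.1522, -0.3279], 'finger_gap': 0.2599, 'gripper_force': 22.4454}
angle -127.44712791132024 rad 0.05502112779334121
[0.0115, -0.0069] a=-141
[0.0128, -0.0040] a=-155
[0.0134, -0.0008] a=-169
[0.0132, 0.0025] a=-183
[0.0122, 0.0056] a=-197
[0.0105, 0.0084] a=-211
[0.0081, 0.0107] a=-225
[0.0053, 0.0123] a=-239
[0.0022, 0.0132] a=-253
[-0.0011, 0.0134] a=-267
```

Turning well with low force. I'll continue.

Call:
drive_tool(plan=[[0.0115,-0.007,0,0,0,0,-0.8],[0.0128,-0.004,0,0,0,0,-0.8],[0.0134,-0.0008,0,0,0,0,-0.8],[0.0132,0.0025,0,0,0,0,-0.8],[0.0122,0.0056,0,0,0,0,-0.8],[0.0105,0.0084,0,0,0,0,-0.8],[0.0081,0.0107,0,0,0,0,-0.8],[0.0053,0.0123,0,0,0,0,-0.8],[0.0022,0.0132,0,0,0,0,-0.8],[-0.0011,0.0134,0,0,0,0,-0.8]])

```text
t: 13.2
tcp_pos: [0.4608, 0.3643, 0.21]
tool_rot: [0.613, 0.79, -0.003, -0.003]
force: [-4.0, 1.6, 8.7]
finger_gap: 0.259
gripper_force: 23.6
```

```bash
python3 -c "
from h import *
state()
arc((.4667,.3093),.055,[14]*10)"
```

```text
{'t': 13.2, 'q': [0.4775, 0.5224, 1.5594, 0.0033, 1.0688, 0.226], 'tcp_pos': [0.4608, 0.3643, 0.21], 'tool_rot': [0.6135, 0.7897, -0.0035, -0.0032], 'force': [-4.037, 1.6311, 8.6868], 'finger_gap': 0.2594, 'gripper_force': 23.5809}
angle 96.11709178250759 rad 0.05535477544082124
[-0.0039, 0.0129] a=82
[-0.0065, 0.0117] a=68
[-0.0092, 0.0098] a=54
[-0.0113, 0.0073] a=40
[-0.0127, 0.0043] a=26
[-0.0134, 0.0011] a=12
[-0.0132, -0.0021] a=-2
[-0.0123, -0.0053] a=-16
[-0.0107, -0.0081] a=-30
[-0.0084, -0.0104] a=-44
```

Call:
drive_tool(plan=[[-0.0039,0.0129,0,0,0,0,-0.8],[-0.0065,0.0117,0,0,0,0,-0.8],[-0.0092,0.0098,0,0,0,0,-0.8],[-0.0113,0.0073,0,0,0,0,-0.8],[-0.0127,0.0043,0,0,0,0,-0.8],[-0.0134,0.0011,0,0,0,0,-0.8],[-0.0132,-0.0021,0,0,0,0,-0.8],[-0.0123,-0.0053,0,0,0,0,-0.8],[-0.0107,-0.0081,0,0,0,0,-0.8],[-0.0084,-0.0104,0,0,0,0,-0.8]])

```text
t: 14.2
tcp_pos: [0.5068, 0.2717, 0.21]
tool_rot: [0.614, 0.789, -0.002, -0.003]
force: [-3.2, 7.5, 9.3]
finger_gap: 0.257
gripper_force: 23.3
```

```bash
python3 -c "
from h import *
state()
arc((.4667,.3093),.055,[14]*10)"
```

```text
{'t': 14.2, 'q': [0.296, 0.5059, 1.5927, 0.0044, 1.0495, 0.0453], 'tcp_pos': [0.5068, 0.2717, 0.21], 'tool_rot': [0.614, 0.7893, -0.0016, -0.0034], 'force': [-3.189, 7.4615, 9.3393], 'finger_gap': 0.2566, 'gripper_force': 23.3426}
angle -43.13314680118661 rad 0.05493092847168688
[-0.0058, -0.0121] a=-57
[-0.0027, -0.0131] a=-71
[0.0006, -0.0134] a=-85
[0.0038, -0.0129] a=-99
[0.0068, -0.0116] a=-113
[0.0094, -0.0096] a=-127
[0.0114, -0.0070] a=-141
[0.0128, -0.0040] a=-155
[0.0134, -0.0008] a=-169
[0.0132, 0.0024] a=-183
```

Call:
drive_tool(plan=[[-0.0058,-0.0121,0,0,0,0,-0.8],[-0.0027,-0.0131,0,0,0,0,-0.8],[0.0006,-0.0134,0,0,0,0,-0.8],[0.0038,-0.0129,0,0,0,0,-0.8],[0.0068,-0.0116,0,0,0,0,-0.8],[0.0094,-0.0096,0,0,0,0,-0.8],[0.0114,-0.007,0,0,0,0,-0.8],[0.0128,-0.004,0,0,0,0,-0.8]])

```text
t: 15.0
tcp_pos: [0.4177, 0.2844, 0.21]
tool_rot: [0.613, 0.79, -0.003, -0.001]
force: [2.8, -1.9, 7.6]
finger_gap: 0.257
gripper_force: 23.2
```

Run:
```python
from h import *
state()
arc((.4667,.3093),.055,[5]*10)
b=snap('side'); cv2.imwrite('pics/side2.png',cv2.resize(b['image'][140:270,85:260],None,fx=3,fy=3)[:,:,::-1])
```

```text
{'t': 15.0, 'q': [0.3775, 0.4202, 1.7623, -0.0025, 0.9658, 0.1287], 'tcp_pos': [0.4177, 0.2844, 0.21], 'tool_rot': [0.6133, 0.7898, -0.0034, -0.0008], 'force': [2.8397, -1.8816, 7.5886], 'finger_gap': 0.257, 'gripper_force': 23.2279}
angle -153.07082988693938 rad 0.05496640561858381
[0.0047, -0.0009] a=-158
[0.0048, -0.0004] a=-163
[0.0048, -0.0000] a=-168
[0.0048, 0.0004] a=-173
[0.0047, 0.0008] a=-178
[0.0046, 0.0012] a=-183
[0.0045, 0.0016] a=-188
[0.0044, 0.0020] a=-193
[0.0042, 0.0024] a=-198
[0.0039, 0.0027] a=-203
```

Call:
drive_tool(plan=[[0.0047,-0.0009,0,0,0,0,-0.8],[0.0048,-0.0004,0,0,0,0,-0.8],[0.0048,0,0,0,0,0,-0.8],[0.0048,0.0004,0,0,0,0,-0.8],[0.0047,0.0008,0,0,0,0,-0.8],[0.0046,0.0012,0,0,0,0,-0.8]])

```text
t: 15.65
tcp_pos: [0.4116, 0.312, 0.21]
tool_rot: [0.613, 0.79, -0.004, -0.001]
force: [1.0, -2.4, 9.7]
finger_gap: 0.262
gripper_force: 23.5
```

Call:
drive_tool(plan=[[0.0045,0.0016,0,0,0,0,-0.8],[0.0044,0.002,0,0,0,0,-0.8]])

```text
t: 15.85
tcp_pos: [0.4128, 0.3215, 0.21]
tool_rot: [0.613, 0.79, -0.004, -0.001]
force: [0.6, -3.3, 9.6]
finger_gap: 0.259
gripper_force: 23.5
```

Run:
```python
from h import *
state()
arc((.4667,.3093),.055,[4]*10)
```

```text
{'t': 15.85, 'q': [0.4486, 0.4427, 1.7185, -0.0017, 0.9887, 0.1991], 'tcp_pos': [0.4128, 0.3215, 0.21], 'tool_rot': [0.6132, 0.7899, -0.004, -0.0012], 'force': [0.5873, -3.3357, 9.6228], 'finger_gap': 0.2589, 'gripper_force': 23.509}
angle 167.27365770605618 rad 0.0552209715883642
[0.0033, 0.0021] a=163
[0.0032, 0.0021] a=159
[0.0031, 0.0023] a=155
[0.0029, 0.0025] a=151
[0.0027, 0.0027] a=147
[0.0025, 0.0029] a=143
[0.0023, 0.0031] a=139
[0.0021, 0.0032] a=135
[0.0019, 0.0034] a=131
[0.0016, 0.0035] a=127
```

Call:
drive_tool(plan=[[0.0033,0.0021,0,0,0,0,-0.8],[0.0032,0.0021,0,0,0,0,-0.8],[0.0031,0.0023,0,0,0,0,-0.8]])

```text
t: 16.15
tcp_pos: [0.4141, 0.3269, 0.2097]
tool_rot: [0.612, 0.791, -0.012, 0.0]
force: [-3.7, -24.3, 22.1]
finger_gap: 0.258
gripper_force: 25.6
```

Call:
drive_tool(plan=[[0.0029,0.0025,0,0,0,0,-0.8],[0.0027,0.0027,0,0,0,0,-0.8]])

```text
t: 16.35
tcp_pos: [0.4134, 0.3307, 0.2089]
tool_rot: [0.612, 0.791, -0.017, -0.002]
force: [-13.2, -21.0, 21.3]
finger_gap: 0.264
gripper_force: 28.2
```

Call:
drive_tool(plan=[[0.0025,0.0029,0,0,0,0,-0.8],[0,0,0,0,0,0,-0.8]])

```text
t: 16.55
tcp_pos: [0.4128, 0.3332, 0.2083]
tool_rot: [0.612, 0.79, -0.02, -0.004]
force: [-13.6, -22.4, 22.6]
finger_gap: 0.262
gripper_force: 30.6
```

The crank is hard against its stop. Release and rise.

Call:
drive_tool(plan=[[-0.002,-0.0025,0,0,0,0,-0.6],[-0.0015,-0.0025,0,0,0,0,-0.3],[0,0,0,0,0,0,0],[0,0,0,0,0,0,0],[0,0,-0.02,0,0,0,0],[0,0,-0.03,0,0,0,0],[0,0,-0.03,0,0,0,0],[0,0,-0.03,0,0,0,0],[0,0,0,0,0,0,0]])

```text
t: 17.45
tcp_pos: [0.4228, 0.3404, 0.3232]
tool_rot: [0.614, 0.79, 0.002, 0.0]
force: [0.8, 0.8, -0.1]
finger_gap: 0.501
gripper_force: 0.0
```

Run:
```python
from h import *
state()
go([(.54,.22,.32)],14.3,[5])
```

```text
{'t': 17.45, 'q': [0.4713, 0.3288, 1.5422, 0.0014, 1.2673, 0.2211], 'tcp_pos': [0.4228, 0.3404, 0.3232], 'tool_rot': [0.6135, 0.7897, 0.0018, 0.0001], 'force': [0.8379, 0.8291, -0.0627], 'finger_gap': 0.5008, 'gripper_force': 0.0}
[ -0.0291, 0.0168, 0.0006 , 0.03, -0.02, 0.00 ]
[ -0.0291, 0.0168, 0.0006 , 0.03, -0.02, 0.00 ]
[ -0.0291, 0.0168, 0.0006 , 0.03, -0.02, 0.00 ]
[ -0.0291, 0.0168, 0.0006 , 0.03, -0.02, 0.00 ]
[ -0.0291, 0.0168, 0.0006 , 0.03, -0.02, 0.00 ]
--
```

Call:
drive_tool(plan=[[-0.0253,0.0219,0.0025,0,0,0,0],[-0.0253,0.0219,0.0025,0,0,0,0],[-0.0253,0.0219,0.0025,0,0,0,0],[-0.0253,0.0219,0.0025,0,0,0,0],[-0.0253,0.0219,0.0025,0,0,0,0],[0,0,0,0,0,0,0],[0,0,0,0,0,0,0]])

```text
t: 18.15
tcp_pos: [0.5575, 0.2428, 0.3042]
tool_rot: [0.614, 0.789, -0.003, -0.003]
force: [-0.6, 0.2, -0.5]
finger_gap: 0.499
gripper_force: 0.0
```

Run:
```python
from h import *
import pickle
state(); c=snap('wrist'); c=snap('wrist'); pickle.dump(c,open('w3.pkl','wb')); cv2.imwrite('pics/w3.png',cv2.resize(c['image'],None,fx=1.42,fy=1.42)[:,:,::-1])
```

```text
{'t': 18.15, 'q': [0.227, 0.4487, 1.3997, 0.0004, 1.3025, -0.0209], 'tcp_pos': [0.5575, 0.2428, 0.3042], 'tool_rot': [0.6143, 0.7891, -0.0035, -0.0031], 'force': [-0.5709, 0.2065, -0.5432], 'finger_gap': 0.4989, 'gripper_force': 0.0}
```

View pics/w3.png

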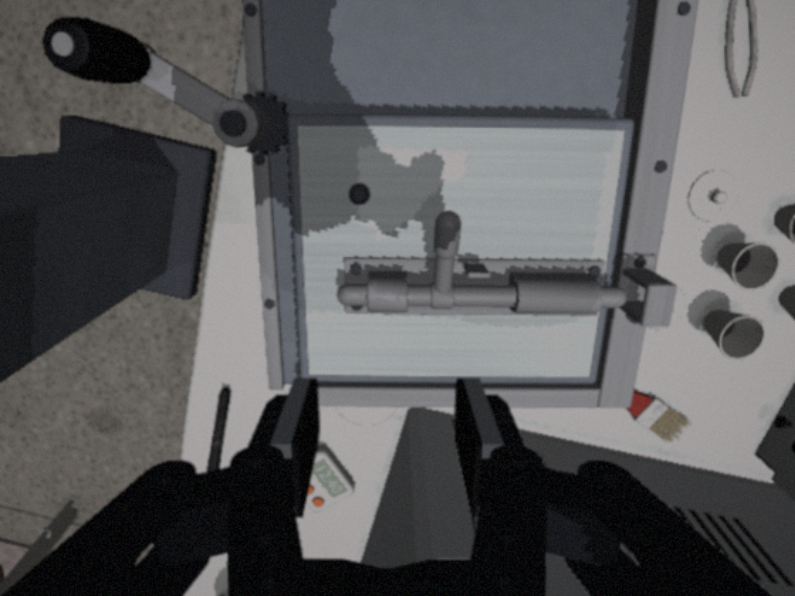

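The lid is against the end stop: its edge is at row 382. The rod runs along row 295 toward the keeper at (650,297), with the root at (443,295), the knob at (447,225) and the lug at (477,268). Measuring these.

Run:
```python
from h import *
import pickle
c=pickle.load(open('w3.pkl','rb'));S=lambda u,v:((u+.5)/1.42-.5,(v+.5)/1.42-.5)
x=(.5709,.3447,np.radians(14.3));Q=np.array([[np.cos(x[2]),np.sin(x[2])],[-np.sin(x[2]),np.cos(x[2])]])
ca=lambda P:np.r_[Q@(P[:2]-x[:2]),P[2]].round(4)
for n,p in dict(root=(443,295),stem=(445,262),stem2=(446,248),knob=(447,235),knob2=(447,225),tip=(447,214),rodend=(345,295),tiprod=(620,297),barrelR=(514,293),barrelRend=(600,293),barL=(408,295),lug=(477,268),lidedge=(450,379),endrail=(450,395),hub=(236,122),grip=(62,43),rail=(640,200),lid=(550,200)).items():
    d=depthpt(c,[S(*p)])[0]; print(n,d.round(4),ca(d))
```

```text
root [0.5866 0.247  0.1711] [-0.0089 -0.0985  0.1711]
stem [0.581  0.2669 0.1795] [-0.0094 -0.0779  0.1795]
stem2 [0.5786 0.2751 0.1845] [-0.0097 -0.0694  0.1845]
knob [0.5766 0.2822 0.1886] [-0.01   -0.0619  0.1886]
knob2 [0.5753 0.2868 0.1876] [-0.01   -0.0572  0.1876]
tip [0.5741 0.2917 0.1858] [-0.01   -0.0522  0.1858]
rodend [0.5352 0.2339 0.1714] [-0.0619 -0.0985  0.1714]
tiprod [0.6811 0.2699 0.1706] [ 0.0883 -0.0997  0.1706]
barrelR [0.6236 0.2576 0.1709] [ 0.0295 -0.0974  0.1709]
barrelRend [0.6673 0.2702 0.1747] [ 0.075  -0.096   0.1747]
barL [0.5683 0.2422 0.1707] [-0.0279 -0.0987  0.1707]
lug [0.6015 0.2646 0.1644] [ 0.0098 -0.0852  0.1644]
lidedge [0.6106 0.1884 0.1485] [-1.000e-04 -1.613e-01  1.485e-01]
endrail [0.6144 0.1765 0.1466] [ 0.0006 -0.1737  0.1466]
hub [0.4694 0.3093 0.1927] [-0.1071 -0.0092  0.1927]
grip [0.4146 0.3248 0.2363] [-0.1564  0.0193  0.2363]
rail [0.684  0.3216 0.145 ] [ 0.1039 -0.0503  0.145 ]
lid [0.6331 0.3085 0.1479] [ 0.0514 -0.0504  0.1479]
```

The bolt is drawn to about 0.006. The handle is about 23° above horizontal (θ≈1.16), and the lid is shut. Next: grasp the knob.

```bash
cat >> h.py <<'E'
CX=(.5709,.3447,np.radians(14.3))
def cw(x,y,z): c,s=np.cos(CX[2]),np.sin(CX[2]); return np.array([CX[0]+c*x-s*y,CX[1]+s*x+c*y,z])
def wc(P): c,s=np.cos(CX[2]),np.sin(CX[2]); d=P[:2]-np.array(CX[:2]); return np.array([c*d[0]+s*d[1],-s*d[0]+c*d[1],P[2]])
def kn(rx,th,ry=-.0985,dz=-.002): return cw(rx,ry+.039*np.sin(th),.166+.039*np.cos(th)+dz)
E
python3 - <<'E'
from h import *
k=kn(-.0095,1.16); print(k); go([k+[0,0,.06],k],14.3,[4,4])
E
```

```text
[0.57719222 0.28155293 0.17957424]
[ 0.0079, 0.0074, 0.0163 , -0.12, -0.01, 0.00 ]
[ 0.0079, 0.0074, 0.0163 , -0.12, -0.01, 0.00 ]
[ 0.0079, 0.0074, 0.0164 , -0.12, -0.01, 0.00 ]
[ 0.0079, 0.0073, 0.0164 , -0.12, -0.01, 0.00 ]
--
[ 0.0000, 0.0000, 0.0150 , -0.00, 0.00, -0.00 ]
[ 0.0000, 0.0000, 0.0150 , -0.00, 0.00, -0.00 ]
[ 0.0000, 0.0000, 0.0150 , -0.00, 0.00, -0.00 ]
[ 0.0000, 0.0000, 0.0150 , -0.00, 0.00, -0.00 ]
--
```

Call:
drive_tool(plan=[[0.0079,0.0074,0.0163,-0.12,0,0,-0.3],[0.0079,0.0074,0.0163,-0.12,0,0,-0.3],[0.0079,0.0074,0.0163,-0.12,0,0,-0.3],[0.0079,0.0074,0.0163,-0.12,0,0,-0.3],[0,0,0,0,0,0,-0.3],[0,0,0,0,0,0,-0.3],[0,0,0,0,0,0,-0.3]])

```text
t: 18.95
tcp_pos: [0.5789, 0.2812, 0.2413]
tool_rot: [0.614, 0.789, 0.001, 0.001]
force: [-0.7, -0.3, 0.5]
finger_gap: 0.346
gripper_force: 0.0
```

Run:
```python
from h import *
state(); k=kn(-.0095,1.16); go([k],14.3,[4])
c=snap('wrist'); print(proj(c,[k,cw(-.0095,-.0985,.166)])) 
# knob column: dark-grey profile across the knob row
for z in (.185,):
    for y in (-.056,-.062,-.068,-.08):
        row=[depthpt(c,[proj(c,cw(x,y,.187))[0]])[0] for x in np.arange(-.024,.008,.002)]
        print(y,[f'{wc(r)[0]*1000:.0f}:{r[2]*1000:.0f}' for r in row])
```

```text
{'t': 18.95, 'q': [0.2788, 0.5559, 1.3901, -0.0002, 1.1919, 0.0297], 'tcp_pos': [0.5789, 0.2812, 0.2413], 'tool_rot': [0.6138, 0.7895, 0.0014, 0.0011], 'force': [-0.6761, -0.3393, 0.4816], 'finger_gap': 0.3458, 'gripper_force': 0.0}
[ 0.0002, -0.0004, 0.0154 , 0.05, 0.00, -0.01 ]
[ 0.0002, -0.0004, 0.0154 , 0.05, 0.00, -0.01 ]
[ 0.0002, -0.0004, 0.0154 , 0.05, 0.00, -0.01 ]
[ 0.0002, -0.0004, 0.0154 , 0.05, 0.00, -0.01 ]
--
[[268.59111703 239.49749539]
 [268.89632556 281.99330645]]
-0.056 ['-27:149', '-25:149', '-23:147', '-20:148', '-18:147', '-14:186', '-12:188', '-10:188', '-8:188', '-6:187', '-4:185', '-1:149', '2:149', '4:148', '7:149', '9:148']
-0.062 ['-27:148', '-25:148', '-22:148', '-20:147', '-18:149', '-14:184', '-12:186', '-10:187', '-8:187', '-6:185', '-4:184', '-1:148', '2:149', '4:148', '7:148', '9:148']
-0.068 ['-27:151', '-25:152', '-8:369', '-20:150', '-18:151', '-14:182', '-12:184', '-10:184', '-8:183', '-6:182', '-4:181', '-1:152', '2:152', '4:151', '6:151', '9:151']
-0.08 ['-27:151', '-25:151', '-22:150', '-20:150', '-18:151', '-14:173', '-12:176', '-10:176', '-8:176', '-6:175', '-3:152', '-1:151', '2:151', '4:152', '5:171', '7:172']
```

Call:
drive_tool(plan=[[0,0,0.0154,0,0,0,-0.3],[0,0,0.0154,0,0,0,-0.3],[0,0,0.0154,0,0,0,-0.3],[0,0,0.0154,0,0,0,-0.3],[0,0,0,0,0,0,-0.5],[0,0,0,0,0,0,-0.7],[0,0,0,0,0,0,-1],[0,0,0,0,0,0,-1],[0,0,0,0,0,0,-1]], newtons=25)

```text
t: 19.9
tcp_pos: [0.5787, 0.2808, 0.1799]
tool_rot: [0.614, 0.789, 0.001, 0.001]
force: [-2.3, -2.1, -0.8]
finger_gap: 0.139
gripper_force: 24.5
```

Run:
```python
from h import *
state(); print(wc(np.array(manip.sense()['tcp_pos'])))
p=[kn(-.0095,t) for t in (1.16,1.0,.85,.7,.55,.4,.3)]
r=Ry(14.3)
for a,b in zip(p,p[1:]): print(r.inv().apply(b-a).round(4))
```

```text
{'t': 19.9, 'q': [0.2786, 0.6253, 1.447, -0.0006, 1.0665, 0.0298], 'tcp_pos': [0.5787, 0.2808, 0.1799], 'tool_rot': [0.6138, 0.7895, 0.001, 0.001], 'force': [-2.3037, -2.1241, -0.8115], 'finger_gap': 0.1394, 'gripper_force': 24.5295}
[-0.00824691 -0.06380695  0.1798627 ]
[-0.0029 -0.     -0.0055]
[-0.0035  0.     -0.0047]
[-0.0042  0.     -0.0041]
[-0.0047 -0.     -0.0034]
[-0.0052  0.     -0.0027]
[-0.0037 -0.     -0.0013]
```

Call:
drive_tool(plan=[[-0.0015,0,-0.0028,0,0,0,-1],[-0.0015,0,-0.0028,0,0,0,-1],[-0.0035,0,-0.0047,0,0,0,-1],[-0.0042,0,-0.0041,0,0,0,-1],[-0.0047,0,-0.0034,0,0,0,-1],[-0.0052,0,-0.0027,0,0,0,-1],[-0.0037,0,-0.0013,0,0,0,-1],[0,0,0,0,0,0,-1],[0,0,0,0,0,0,-1]])

```text
t: 20.8
tcp_pos: [0.5852, 0.2576, 0.202]
tool_rot: [0.614, 0.789, 0.002, 0.001]
force: [-2.5, 3.6, 3.0]
finger_gap: 0.136
gripper_force: 24.5
```

Run:
```python
from h import *
state(); w=wc(np.array(manip.sense()['tcp_pos'])); print(w, 'theta', np.arctan2(w[1]+.0985,w[2]+.002-.166), np.hypot(w[1]+.0985,w[2]+.002-.166))
```

```text
{'t': 20.8, 'q': [0.2401, 0.5935, 1.44, 0.0002, 1.1035, -0.0088], 'tcp_pos': [0.5852, 0.2576, 0.202], 'tool_rot': [0.6139, 0.7894, 0.0018, 0.0013], 'force': [-2.4856, 3.6313, 2.9944], 'finger_gap': 0.1363, 'gripper_force': 24.5007}
[-0.0076038  -0.08792139  0.20198039] theta 0.2716435034435345 0.03942609646845295
```

Call:
drive_tool(plan=[[0,0.003,0,0,0,0,-1],[0,0.004,0,0,0,0,-1],[0,0.004,0,0,0,0,-1],[0,0.004,0,0,0,0,-1],[0,0.004,0,0,0,0,-1],[0,0.004,0,0,0,0,-1],[0,0.004,0,0,0,0,-1],[0,0.002,0,0,0,0,-1],[0,0,0,0,0,0,-1]])

```text
t: 21.7
tcp_pos: [0.6141, 0.2653, 0.2016]
tool_rot: [0.614, 0.789, 0.002, 0.001]
force: [-1.7, 2.8, 3.7]
finger_gap: 0.142
gripper_force: 24.5
```

Run:
```python
from h import *
state(); w=wc(np.array(manip.sense()['tcp_pos'])); print(w)
```

```text
{'t': 21.7, 'q': [0.2409, 0.632, 1.36, 0.0005, 1.1442, -0.0084], 'tcp_pos': [0.6141, 0.2653, 0.2016], 'tool_rot': [0.6138, 0.7895, 0.0022, 0.0015], 'force': [-1.7401, 2.8309, 3.6696], 'finger_gap': 0.1415, 'gripper_force': 24.4751}
[ 0.02229397 -0.08762228  0.20161758]
```

The bolt slid into the keeper easily. I'll push on by small steps until it stops.

Call:
drive_tool(plan=[[0,0.001,0,0,0,0,-1],[0,0.001,0,0,0,0,-1],[0,0,0,0,0,0,-1]])

```text
t: 22.0
tcp_pos: [0.6147, 0.2656, 0.2015]
tool_rot: [0.614, 0.79, 0.001, 0.001]
force: [-3.8, 3.7, 6.5]
finger_gap: 0.136
gripper_force: 24.6
```

Call:
drive_tool(plan=[[0,0.0015,0,0,0,0,-1],[0,0.0015,0,0,0,0,-1],[0,0,0,0,0,0,-1]])

```text
t: 22.3
tcp_pos: [0.6148, 0.2661, 0.2011]
tool_rot: [0.614, 0.79, -0.001, -0.002]
force: [-9.0, 2.2, 8.4]
finger_gap: 0.138
gripper_force: 24.7
```

Run:
```python
from h import *
state(); w=wc(np.array(manip.sense()['tcp_pos'])); print(w)
p=[kn(0,t) for t in (.27,.4,.55,.7,.85,1.0,1.13,1.26,1.40,1.45)]
r=Ry(14.3)
for a,b in zip(p,p[1:]): print(r.inv().apply(b-a).round(4))
```

```text
{'t': 22.3, 'q': [0.2416, 0.6374, 1.3503, 0.0011, 1.1582, -0.0086], 'tcp_pos': [0.6148, 0.2661, 0.2011], 'tool_rot': [0.6135, 0.7897, -0.0014, -0.0017], 'force': [-9.0208, 2.1739, 8.4448], 'finger_gap': 0.1382, 'gripper_force': 24.739}
[ 0.02316269 -0.08698255  0.2011105 ]
[0.0048 0.     0.0017]
[ 0.0052 -0.      0.0027]
[0.0047 0.     0.0034]
[ 0.0042 -0.      0.0041]
[ 0.0035 -0.      0.0047]
[0.0025 0.     0.0044]
[0.0019 0.     0.0047]
[ 0.0013 -0.      0.0053]
[ 0.0003 -0.      0.0019]
```

The bolt is at its stop. Now turn the handle down.

Call:
drive_tool(plan=[[0.0048,0,0.0017,0,0,0,-1],[0.0052,0,0.0027,0,0,0,-1],[0.0047,0,0.0034,0,0,0,-1],[0.0042,0,0.0041,0,0,0,-1],[0.0035,0,0.0047,0,0,0,-1],[0.0025,0,0.0044,0,0,0,-1],[0.0019,0,0.0047,0,0,0,-1],[0,0,0,0,0,0,-1]])

```text
t: 23.1
tcp_pos: [0.6089, 0.2895, 0.1735]
tool_rot: [0.613, 0.79, -0.003, 0.0]
force: [-5.4, -2.4, 2.4]
finger_gap: 0.136
gripper_force: 29.5
```

Call:
drive_tool(plan=[[0.0007,0,0.0027,0,0,0,-1],[0.0006,0,0.0027,0,0,0,-1],[0.0003,0,0.0015,0,0,0,-1],[0,0,0,0,0,0,-1]])

```text
t: 23.5
tcp_pos: [0.6089, 0.2905, 0.1702]
tool_rot: [0.613, 0.79, -0.003, 0.001]
force: [-9.3, -5.8, 16.0]
finger_gap: 0.137
gripper_force: 31.8
```

Run:
```python
from h import *
state(); w=wc(np.array(manip.sense()['tcp_pos'])); print(w, 'theta', np.arctan2(w[1]+.0985,w[2]+.002-.166), np.hypot(w[1]+.0985,w[2]+.002-.166))
```

```text
{'t': 23.5, 'q': [0.282, 0.6787, 1.3619, -0.0058, 1.1049, 0.0345], 'tcp_pos': [0.6089, 0.2905, 0.1702], 'tool_rot': [0.6134, 0.7898, -0.0031, 0.001], 'force': [-9.3178, -5.7543, 15.9991], 'finger_gap': 0.1367, 'gripper_force': 31.8}
[ 0.02339538 -0.06193725  0.17016905] theta 1.403645704955581 0.03707953580132397
```

The handle is at its down stop. Open and withdraw.

Call:
drive_tool(plan=[[0,0,0,0,0,0,-0.6],[0,0,0,0,0,0,-0.4],[0,0,0,0,0,0,-0.3],[0,0,0,0,0,0,-0.3],[0,0,-0.01,0,0,0,-0.3],[0,0,-0.02,0,0,0,-0.3],[0,0,-0.03,0,0,0,-0.3],[0,0,-0.03,0,0,0,-0.3],[-0.01,-0.01,-0.03,0,0,0,-0.3],[-0.01,-0.01,-0.03,0,0,0,-0.3]])

```text
t: 24.5
tcp_pos: [0.5959, 0.2692, 0.3202]
tool_rot: [0.613, 0.79, 0.002, 0.001]
force: [0.4, 0.4, -0.4]
finger_gap: 0.351
gripper_force: 0.0
```

Call:
drive_tool(plan=[[-0.01,-0.01,0,0,0,0,-0.3],[0,0,0,0,0,0,-0.3],[0,0,0,0,0,0,-0.3]])

```text
t: 24.8
tcp_pos: [0.5886, 0.257, 0.3185]
tool_rot: [0.614, 0.789, 0.001, 0.001]
force: [-0.7, 0.4, -0.3]
finger_gap: 0.351
gripper_force: 0.0
```

Run:
```python
from h import *
import pickle
state(); c=snap('wrist'); pickle.dump(c,open('w4.pkl','wb'))
b=snap('side')
A=cv2.resize(c['image'],(560,420)); B=cv2.resize(b['image'][140:270,85:300],(236,143))
B=cv2.copyMakeBorder(B,0,277,0,0,cv2.BORDER_CONSTANT); cv2.imwrite('pics/w4.png',np.hstack([A,B])[:,:,::-1])
```

```text
{'t': 24.8, 'q': [0.2378, 0.4825, 1.3001, 0.0004, 1.3561, -0.011], 'tcp_pos': [0.5886, 0.257, 0.3185], 'tool_rot': [0.6139, 0.7894, 0.0013, 0.0008], 'force': [-0.6561, 0.4074, -0.278], 'finger_gap': 0.3514, 'gripper_force': 0.0}
```

View pics/w4.png

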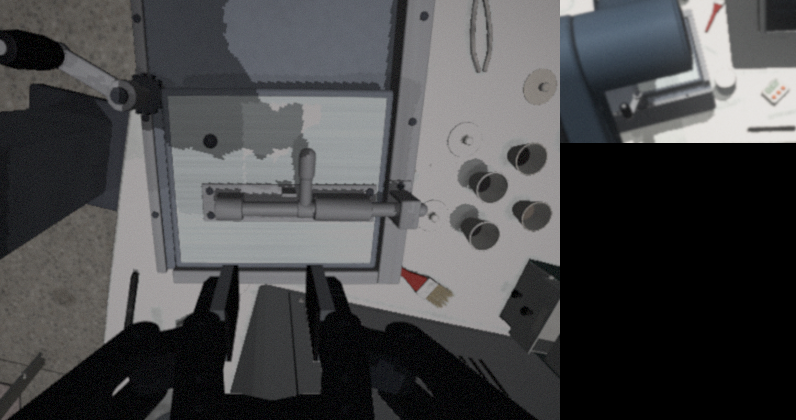

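The rod tip now sticks out beyond the keeper at (423,210). The handle at (307,165) lies past the lug at (290,190), and the marker still lies at (133,300). One numeric check.

Run:
```python
from h import *
import pickle
c=pickle.load(open('w4.pkl','rb'))
for n,p in dict(root=(306,209),stem=(306,185),knob=(307,170),knob2=(307,160),lug=(288,191),barR=(316,209),barL=(242,210),edge=(280,264),lid=(350,140)).items(): print(n,wc(depthpt(c,[p])[0]).round(4))
```

```text
root [ 0.0236 -0.0988  0.1724]
stem [ 0.0228 -0.078   0.1753]
knob [ 0.0228 -0.0653  0.1787]
knob2 [ 0.0227 -0.0578  0.1776]
lug [ 0.0092 -0.0856  0.1655]
barR [ 0.0314 -0.0979  0.175 ]
barL [-0.0281 -0.0999  0.1711]
edge [ 0.0036 -0.1603  0.1491]
lid [ 0.061  -0.0468  0.1477]
```

```bash
python3 -c "
from station import manip
print(manip.sign_off())"
```

```text
the job is handed in; nothing more can be done
None
```

The job is handed in at about 25 s of robot time: the marker lies flat on the free worktop, the lid is wound shut to its stop, the bolt is fully across (about 38 mm), and its handle is turned down into the notch (about 1.4 rad).

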